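# Find the full box of glaze test tiles

### The job

One of the three identical cardboard boxes on the pottery bench is still full of glaze test tiles and much heavier than the other two. Lift each box a hand's breadth off the bench to feel its weight, first the one on the robot's left, then the middle, then the one on its right, one at a time and always upright, setting each down again without dropping it. Finish with the heavy box standing wholly on the wooden ware board and the two light ones standing on the bench.

Things in the scene. Friction and masses are not known exactly. Their poses are not given: they have to be found in the camera images.
- box_left: the left (robot's view, left is +y) of three identical closed brown cardboard boxes, 80 (own x) by 60 (own y) by 72 mm tall, flush sides, lid fixed, blank paper patch on top; grip across the 60 mm width. Origin: centre of the underside. Weighs 0.11 to 0.16 kg (light) or 0.45 to 0.65 kg (the one heavy box); which is heavy changes every time and cannot be seen. Contents centred
- box_middle: the middle (robot's view, left is +y) of three identical closed brown cardboard boxes, 80 (own x) by 60 (own y) by 72 mm tall, flush sides, lid fixed, blank paper patch on top; grip across the 60 mm width. Origin: centre of the underside. Weighs 0.11 to 0.16 kg (light) or 0.45 to 0.65 kg (the one heavy box); which is heavy changes every time and cannot be seen. Contents centred
- box_right: the right (robot's view, left is +y) of three identical closed brown cardboard boxes, 80 (own x) by 60 (own y) by 72 mm tall, flush sides, lid fixed, blank paper patch on top; grip across the 60 mm width. Origin: centre of the underside. Weighs 0.11 to 0.16 kg (light) or 0.45 to 0.65 kg (the one heavy box); which is heavy changes every time and cannot be seen. Contents centred
- ware_board: flat wooden board fixed on the bench beyond the boxes, 220 (own x) by 320 (own y) mm and 18 mm thick, empty. Origin: centre of its underside, at bench height; its flat top lies 18 mm above that
There are look-alikes about, which are no part of the job. What is shaped like the box_middle but pink is not meant.

How it is judged:
On the way, in this order (a step that is already met when the one before it is completed fails the run):
1. the left box is lifted at least 25 mm off the bench (height (world z) of box_left above 0.025 m), for 0.2 s.
2. the middle box is lifted at least 25 mm off the bench (height (world z) of box_middle above 0.025 m), for 0.2 s.
3. the right box is lifted at least 25 mm off the bench (height (world z) of box_right above 0.025 m), for 0.2 s.
At the end, for the whole second after the job is handed in: The heavy box (judged by its weight on the board, above 0.34 kg) stands at rest and upright (within 0.1 rad) on the ware board, its centre within 82 mm (board x) and 135 mm (board y) of the board's centre; the two light boxes stand at rest and upright (within 0.1 rad) on the bench, not on the board (((contact force between box_left and ware_board above 3.3 N and angle between each of box_left, box_middle, box_right's own z axis and vertical below 0.1 rad and linear speed of each of box_left, box_middle, box_right below 0.02 m/s and x of box_left in the frame of ware_board between -0.082 and 0.082 m and y of box_left in the frame of ware_board between -0.135 and 0.135 m and height (world z) of each of box_middle, box_right below 0.008 m) or (contact force between box_middle and ware_board above 3.3 N and angle between each of box_middle, box_left, box_right's own z axis and vertical below 0.1 rad and linear speed of each of box_middle, box_left, box_right below 0.02 m/s and x of box_middle in the frame of ware_board between -0.082 and 0.082 m and y of box_middle in the frame of ware_board between -0.135 and 0.135 m and height (world z) of each of box_left, box_right below 0.008 m) or (contact force between box_right and ware_board above 3.3 N and angle between each of box_right, box_left, box_middle's own z axis and vertical below 0.1 rad and linear speed of each of box_right, box_left, box_middle below 0.02 m/s and x of box_right in the frame of ware_board between -0.082 and 0.082 m and y of box_right in the frame of ware_board between -0.135 and 0.135 m and height (world z) of each of box_left, box_middle below 0.008 m))); the robot touches nothing.
It fails at once if a box is tipped more than 0.6 rad (angle between any of box_left, box_middle, box_right's own z axis and vertical above 0.6 rad).
It fails at once if a box falls or slides freely faster than 0.6 m/s (dropped from more than about 18 mm) ((linear speed of box_left above 0.6 m/s and contact force between box_left and the fingers below 0.1 N) or (linear speed of box_middle above 0.6 m/s and contact force between box_middle and the fingers below 0.1 N) or (linear speed of box_right above 0.6 m/s and contact force between box_right and the fingers below 0.1 N)).
It also fails if it takes over 67 s, if anything falls off the work surface, if the arm or the gripper's body presses on something with over 40 N, if the wrist force passes 120 N, or if a joint passes its speed limit or range.

### The arm

A 6-joint arm with a two-finger parallel gripper is mounted at the origin on the work surface. World frame = base frame: x ahead of the robot, y to its left, z up, the work surface at z = 0. Lengths are in m, angles in rad, forces in N, time in s.
With the tool pointing down it reaches from about 0.225 to 0.875 m from the base axis. Payload 3.4 kg.
Tool frame: the origin (TCP) lies midway between the tips of the shut fingers; the grasp point (between the pads) lies 19 mm behind it; z points along the fingers, y is the line along which they close (so a half turn about z gives the same grasp; the last joint's range is limited). The gripper opens to 85 mm and grips with 20 to 120 N. Pads are 22 mm wide; open, the fingers measure 114 mm over their backs; the gripper's body (76 mm by 85 mm) begins 54 mm behind the grasp point. The pads swing forward as they close: fully open they stand 13 mm farther back than shut.
Start: joints at [-1.274, 0.276, 1.505, -0, 1.361, -0.121], TCP at [0.233, -0.526, 0.207] pointing down, gripper open.
Joint ranges: [-2.89, 2.89], [-0.75, 2.08], [0.22, 2.7], [-1.18, 4.32], [0.11, 2.71], [-2.7, 2.7]. Speed limits (rad/s): [2.57, 2.57, 3.14, 3.14, 3.14, 3.14].

### API

Orientations are given as a unit quaternion [w, x, y, z].
In Python, from cell import env gives the robot as it stands. The module is installed in compiled form; this text tells all that it offers. Calls block until the motion is done:
- env.goto(position, orientation): joint-space move of the TCP to a pose.
- env.line_to(position, attitude=None, velocity=0.15): straight line of the TCP; attitude=None keeps the orientation; velocity is the mean speed in m/s.
- env.set_joints(angles): joint-space move.
- env.set_gripper(opening): opening from 0.0 (shut) to 1.0 (fully open); the grip force is fixed at half the most; returns when the fingers have stopped.
- env.pause(seconds).
- env.inverse_kinematics(position, orientation): joint angles nearest the present ones, or None.
- env.get_obs(): the state.
- env.capture(name): name is "scene" or "top" or "wrist"; returns a dict with "image" (400x640x3 uint8, red, green, blue), "mtx" (3x3 intrinsics, pixels), "extrinsics" (4x4, takes a point from camera to world coordinates). Camera axes: x right, y down, z forward; pixel columns grow to the right and rows downward; lengths in m; the calibration is good to about 2 mm. A picture is of the moment at which its call begins. There is no depth.
A pose or a line that the arm cannot do raises env.IKError and nothing moves.
- env.finish_job(): hands the job in; it is judged then, once.
Trained networks look in the newest picture that a camera, given by its name, has taken for a name from the list of things; names that differ only in an ending like _2 or _b are one class to them, and where a whole thing is asked for, a point or a joint stands for the part that bears it (a point fixed in the world has none). Each returns a list of dicts, best first, with "p" (0 to 1); they miss things now and then, are a little off and sometimes report something else, mostly with a low value. They report only what shows in the picture. A call takes as long as a camera call. They do not tell look-alikes from the thing itself.
- env.cut_out(camera, query): "pixels" (400x640 bool, what is visible of it) and "extent" ([left, top, width, height] in pixels, round what is visible of it).
The state is a dict: "t": time; "q": joint angles; "qvel": joint speeds; "joint_torque": joint torques, N m; "eef_pos": TCP position; "tool_rot": TCP orientation; "contact_force": force on the tool from outside, world axes, zero at the start; "wrist_torque": the same for the moment, N m; "gripper_width": opening from 0.0 (shut) to 1.0 (fully open); "grip_force": force on a finger pad.
Only numpy, scipy, OpenCV 4.12 (cv2) and the standard library are available. Lean on these libraries where they do the work, as an engineer would, in place of code of your own. Each camera call takes 0.05 s, during which the arm holds its last target. There are 200 camera calls.

## Working session

There is one attempt and no reset: what is moved stays moved. The work goes in short steps, each a Python script; the robot and the scene stay as the last script left them, time stands still between calls to the robot, and variables do not carry over. Pictures are saved under pics/ and viewed, at most 10 in all, crops included, and the job is handed in when it is done.

```bash
mkdir -p pics; python3 - <<'E'
from cell import env
import cv2,numpy as np
ims=[]
for c in("top","scene"):
    r=env.capture(c); cv2.imwrite(f"pics/{c}0.png",r["image"][:,:,::-1])
    print(c,r["mtx"].tolist(),np.round(r["extrinsics"],4).tolist())
    for q in("box_middle","ware_board"):
        for d in env.cut_out(c,q):
            m=d["pixels"].astype(np.uint8); print(q,round(d["p"],2),d["extent"],m.sum(),r["image"][d["pixels"]].mean(0).round(),cv2.minAreaRect(cv2.findNonZero(m)))
o=env.get_obs();print(o["t"],o["contact_force"],o["tool_rot"])
E
```

```text
top [[519.9157985995936, 0.0, 315.38529926841704], [0.0, 519.9157985995936, 192.57882433601011], [0.0, 0.0, 1.0]] [[0.0774, -0.9762, 0.2025, 0.31], [-0.997, -0.0763, 0.0137, 0.003], [0.0021, -0.2029, -0.9792, 1.1092], [0.0, 0.0, 0.0, 1.0]]
box_middle 0.94 [400.8, 97.5, 45.0, 55.7] 1394 [147.  92. 106.] ((421.4576721191406, 126.50142669677734), (30.264284133911133, 48.25619125366211), 24.623563766479492)
box_middle 0.91 [264.4, 247.5, 43.6, 51.9] 1341 [170. 110. 125.] ((286.0, 273.0), (33.98823165893555, 42.0380744934082), 26.56505012512207)
box_middle 0.89 [322.8, 206.5, 34.1, 47.2] 1299 [140. 111.  85.] ((339.9267883300781, 229.10911560058594), (42.993125915527344, 30.9571533203125), 86.98721313476562)
ware_board 0.69 [230.7, 83.1, 148.9, 101.3] 14196 [103.  73.  45.] ((303.7440185546875, 131.43890380859375), (97.951904296875, 148.4490509033203), 89.39049530029297)
ware_board 0.65 [319.8, 209.1, 35.4, 45.3] 1260 [141. 112.  85.] ((339.8318786621094, 229.47787475585938), (42.43912124633789, 30.864816665649414), 86.18592071533203)
scene [[426.39005955840935, 0.0, 319.4026042787395], [
[... 266 characters left out ...]
38244628906, 163.51243591308594), (34.84650802612305, 37.00141906738281), 86.98721313476562)
box_middle 0.85 [255.6, 173.8, 47.7, 51.2] 1910 [102.  80.  58.] ((279.76910400390625, 198.7850341796875), (52.821537017822266, 44.41297912597656), 16.389541625976562)
box_middle 0.84 [293.9, 247.1, 63.6, 80.7] 3349 [121.  74.  88.] ((326.8235168457031, 287.7940979003906), (74.94947814941406, 57.26963424682617), 49.398704528808594)
ware_board 0.59 [306.3, 177.6, 160.5, 118.3] 11158 [93. 67. 41.] ((385.250244140625, 225.8964385986328), (133.94261169433594, 111.8629150390625), 22.520565032958984)
0.3 [ 0.52435359 -0.26016698 -0.26694812] [-2.81851591e-04  9.78261568e-01  2.07374598e-01 -2.47917471e-05]
```

View pics/top0.png

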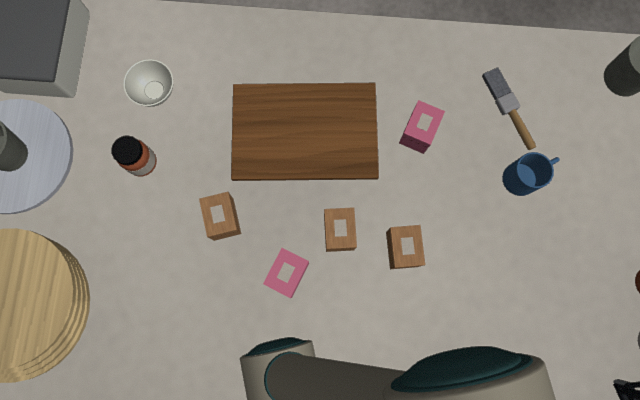

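View pics/scene0.png

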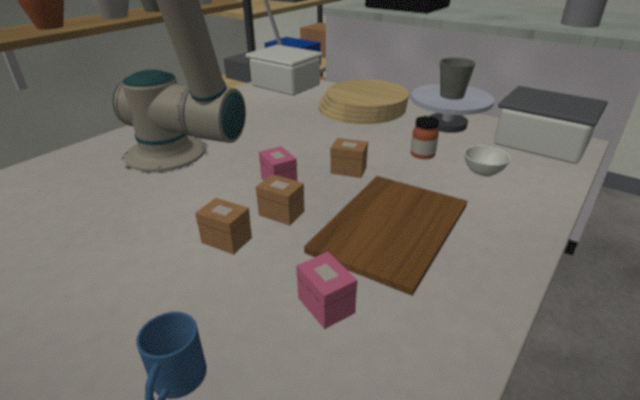

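Top view: the brown boxes are at (220,215) left, (340,229) middle and (406,246) right. The pink look-alikes at (422,127) and (286,273) are excluded because of their colour. The board is at (305,131). Next I fit poses to the silhouettes and check them in an enlarged crop.

```bash
cat > see.py <<'E'
from cell import env
import cv2,numpy as np
from scipy.optimize import minimize
BOX=(.08,.06,.072); BOARD=(.22,.32,.018)
def corners(p,d,z0=0):
    x,y,a=p; c,s=np.cos(a),np.sin(a)
    return np.array([[x+c*u*d[0]-s*v*d[1],y+s*u*d[0]+c*v*d[1],z0+w*d[2]] for w in(0,1) for u,v in((-.5,-.5),(.5,-.5),(.5,.5),(-.5,.5))])
def proj(r,P):
    T=np.linalg.inv(r["extrinsics"]); q=(P@T[:3,:3].T+T[:3,3])@r["mtx"].T
    return q[:,:2]/q[:,2:]
def ray(r,uv,z):
    E=r["extrinsics"]; d=E[:3,:3]@np.linalg.solve(r["mtx"],[*uv,1]); o=E[:3,3]
    return o+d*(z-o[2])/d[2]
def brown(r):
    h=cv2.cvtColor(r["image"],cv2.COLOR_RGB2HSV)
    m=cv2.inRange(h,(6,75,40),(18,255,255))
    return cv2.morphologyEx(m,cv2.MORPH_OPEN,np.ones((3,3)))
def blob(m,uv,rad=32):
    w=np.zeros_like(m); cv2.circle(w,tuple(int(v) for v in uv),rad,255,-1)
    n,l,s,c=cv2.connectedComponentsWithStats(m&w)
    k=1+np.argmax(s[1:,4]); o=(l==k).astype(np.uint8)
    return cv2.fillPoly(np.zeros_like(o),[cv2.convexHull(cv2.findNonZero(o))],1)
def fit(r,mask,d,z0=0,angs=np.linspace(-1.5,1.3,8)):
    S=4; big=cv2.resize(mask,None,fx=S,fy=S,interpolation=cv2.INTER_LINEAR)
    g=ray(r,np.argwhere(mask)[:,::-1].mean(0),z0+d[2]*.7)
    def cost(p):
        h=cv2.convexHull(((proj(r,corners(p,d,z0))+.5)*S-.5).astype(np.float32)).round().astype(np.int32)
        m=cv2.fillPoly(np.zeros_like(big),[h],1)
        return 1-(m&big).sum()/(m|big).sum()
    best=min((minimize(cost,(g[0],g[1],a),method="Nelder-Mead",options=dict(initial_simplex=np.array([(g[0],g[1],a)]*4)+np.array([[0,0,0],[.012,0,0],[0,.012,0],[0,0,.25]]),maxiter=120)) for a in angs),key=lambda q:q.fun)
    return best.x,best.fun
E
python3 - <<'E'
from see import *
import json
r=env.capture("top"); m=brown(r); out={}; im=r["image"][:,:,::-1].copy()
im=cv2.resize(im[60:310,180:460],None,fx=2.2,fy=2.2,interpolation=cv2.INTER_CUBIC)
def draw(p,d):
    q=((proj(r,corners(p,d))-[180,60]+.5)*2.2-.5).round().astype(np.int32)
    cv2.polylines(im,[q[4:]],True,(0,255,0),1);cv2.polylines(im,[q[:4]],True,(255,0,0),1)
for n,uv in dict(box_left=(220,215),box_middle=(340,229),box_right=(406,246)).items():
    p,f=fit(r,blob(m,uv),BOX); out[n]=p.tolist(); print(n,p.round(4),round(f,3)); draw(p,BOX)
b=[d for d in env.cut_out("top","ware_board") if d["extent"][2]>100][0]["pixels"].astype(np.uint8)
p,f=fit(r,b,BOARD,angs=[-.2,0,.2]); out["board"]=p.tolist(); print(p.round(4),f); draw(p,BOARD)
json.dump(out,open("poses.json","w")); cv2.imwrite("pics/fit.png",im)
E
```

```text
box_left [0.4659 0.2122 0.3218] 0.028
box_middle [ 0.4575 -0.0374  0.1324] 0.032
box_right [ 0.4315 -0.1744  0.1531] 0.028
[0.675  0.0534 0.0908] 0.014198124179822469
```

View pics/fit.png

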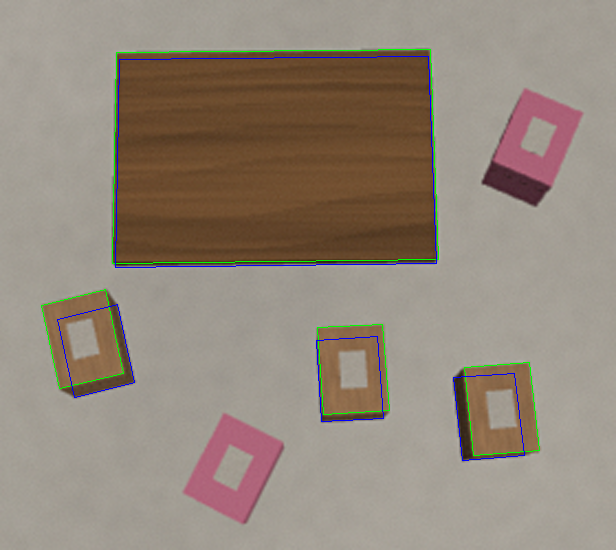

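The crop confirms the three brown boxes, and the fits sit on their edges. I'll lift the left box first.

```bash
cat > act.py <<'E'
from see import *
import json
P=json.load(open("poses.json")); GZ=.024
def quat(a): return [0,np.cos(a/2),np.sin(a/2),0]
def fz(n=5):
    v=[]
    for _ in range(n): env.pause(.05); v.append(env.get_obs()["contact_force"][2])
    return np.mean(v)
def pick(x,y,a,lift=.08):
    env.goto([x,y,.15],quat(a)); env.line_to([x,y,GZ],velocity=.12); f0=fz()
    env.set_gripper(0); o=env.get_obs(); print("grip",round(o["gripper_width"],3),round(o["grip_force"],1))
    env.line_to([x,y,GZ+lift],velocity=.1); env.pause(.3)
    o=env.get_obs(); print("lifted: kg",round((f0-fz())/9.81,3),"grip",round(o["gripper_width"],3),round(o["grip_force"],1),"t",round(o["t"],2))
def place(x,y,z=0):
    env.line_to([x,y,GZ+z+.012],velocity=.12); env.line_to([x,y,GZ+z+.001],velocity=.03)
    env.pause(.1); env.set_gripper(1); env.pause(.1); env.line_to([x,y,.16],velocity=.15); print("placed t",round(env.get_obs()["t"],2))
E
python3 - <<'E'
from act import *
p=P["box_left"]; pick(*p); r=env.capture("scene"); place(*p[:2])
cv2.imwrite("pics/l.png",r["image"][:,:,::-1])
E
```

```text
grip 0.687 65.2
lifted: kg 0.177 grip 0.687 64.5 t 6.2
placed t 9.38
```

View pics/l.png

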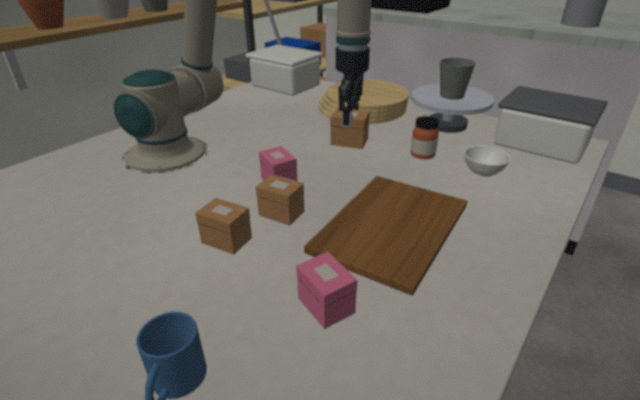

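The picture shows the left box held upright in the air at (350,128). It weighs about 0.18 kg, so it is a light one. Next are the middle and right boxes.

```bash
python3 - <<'E'
from act import *
p=P["box_middle"]; pick(*p); place(*p[:2])
p=P["box_right"]; pick(*p)
E
```

```text
grip 0.691 66.0
lifted: kg 0.481 grip 0.689 65.2 t 13.43
placed t 16.55
grip 0.685 65.9
lifted: kg 0.117 grip 0.688 65.1 t 20.23
```

The middle box is the heavy one, at 0.48 kg against 0.18 and 0.12. I'll set the right one down, then move the middle one to the board centre.

```bash
python3 - <<'E'
from act import *
place(*P["box_right"][:2])
p=P["box_middle"]; b=P["board"]; pick(*p)
env.line_to([b[0],b[1],GZ+.08],velocity=.12); place(b[0],b[1],.018)
env.goto([.4,-.3,.25],quat(0)); env.pause(.3)
for c in("top","scene"): cv2.imwrite(f"pics/{c}1.png",env.capture(c)["image"][:,:,::-1])
r=env.capture("top"); m=brown(r)
for n,z in(("box_left",0),("box_right",0)):
    uv=proj(r,np.array([[*P[n][:2],.04]]))[0]; print(n,fit(r,blob(m,uv),BOX))
E
```

```text
placed t 23.36
grip 0.685 66.4
lifted: kg 0.477 grip 0.686 65.5 t 27.04
placed t 32.02
box_left (array([0.46638563, 0.21143518, 0.32704259]), np.float64(0.027338069716232538))
box_right (array([ 0.43165748, -0.176592  ,  0.15082025]), np.float64(0.029020556227327687))
```

View pics/top1.png

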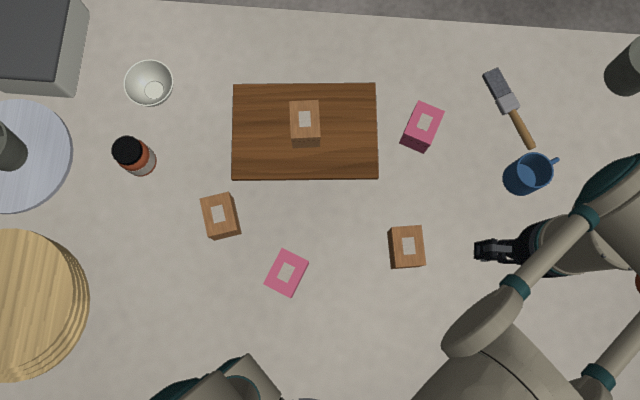

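View pics/scene1.png

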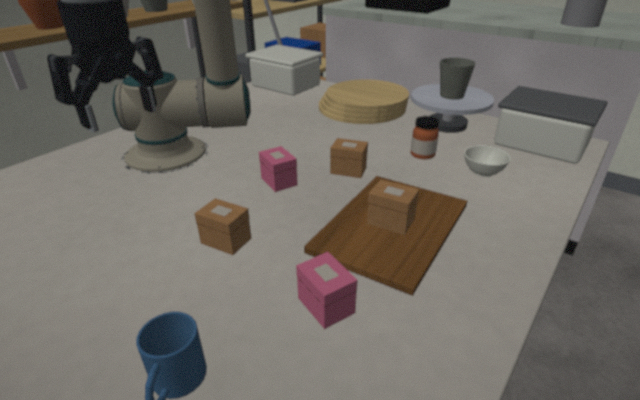

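The heavy box stands upright at the board centre (top view 305,122). The two light ones stand on the bench at (220,215) and (407,247), and the gripper is clear of everything.

```bash
python3 -c "
from cell import env
print(env.finish_job())"
```

```text
the job is handed in; nothing more can be done
None
```

I lifted the boxes in order (left, middle, right); the middle one was the heavy one at about 0.48 kg and now stands on the ware board, the two light ones are on the bench, and the job is handed in (no verdict was returned).

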